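Kit the press plates into the shadow tray

ROBOT

A 6-joint arm with a two-finger parallel gripper is mounted at the origin on the work surface. World frame = base frame: x ahead of the robot, y to its left, z up, the work surface at z = 0. Lengths are in m, angles in rad, forces in N, time in s.
With the tool pointing down it reaches from about 0.375 to 0.9 m from the base axis. Payload 3.1 kg.
Tool frame: the origin (TCP) lies at the very end of the fingers, on their centre line; the grasp point (between the pads) lies 19 mm behind it; z points along the fingers, y is the direction in which the jaws open and shut (so a half turn about z gives the same grasp; the last joint's range is limited). The gripper opens to 85 mm and grips with 20 to 120 N. Pads are 22 mm wide; open, the fingers measure 114 mm over their backs; the gripper's body (76 mm by 85 mm) begins 54 mm behind the grasp point. The pads swing forward as they close: fully open they stand 13 mm farther back than shut.
Start: joints at [-1.286, 0.527, 1.433, -0, 1.181, -0.178], TCP at [0.279, -0.559, 0.231] pointing down, gripper open.
Joint ranges: [-3.08, 3.08], [-0.75, 2.2], [0.22, 2.44], [-1.43, 4.57], [0, 2.65], [-2.85, 2.85]. Speed limits (rad/s): [2.79, 2.79, 3.14, 3.14, 3.14, 3.14].

INTERFACE

Orientations are given as a unit quaternion [x, y, z, w].
In Python, from station import manip gives the robot as it stands. The module is installed in compiled form; this text tells all that it offers.
- The arm moves only by the tool send_rows, never from a script. Its argument "commands" is a list of rows, each an object with "delta_pos": the shift along the world's x, y, z in cm, a list of three; "yaw": the turn about the world's z in rad. A call has 1 to 10 rows; each row shifts and turns the pose as measured when the row begins; what a row does not reach is not made up. A row lasts 1/8 s, in which the tool goes at most 62.5 mm and 10.7 degrees, less where a joint would pass 70% of its speed; a pose out of reach is approached as far as the arm can. A call is refused whole if a number of a shift passes 6.25 or a number of a turn 0.188, either way. A call with a gripper value outside its range is refused whole. "grip" is the closure, from -1 (fully open) to 1 (shut), set as the call begins (left out, the last holds). The fingers move at their own pace and stop on an object; "force" is the grip in N (left out, the last holds). Time passes only in rows, so rows that do not move let the fingers close. It gives the time, the measured TCP pose, the force and the opening at its end, in the units of the state.
- manip.sense(): the state, without advancing time (a new reading comes with each control period).
- manip.snapshot(name): name is "side" or "top" or "wrist"; returns the picture (420x560x3 uint8, blue, green, red); there is no depth.
- manip.get_calibration(name): a dict with "fx", "fy", "cx", "cy" (pixels), "dist_coeffs" ([k1, k2, p1, p2, k3] as OpenCV has them; the pictures are not rectified), "world_to_cam" (4x4, takes a point from world to camera coordinates); the wrist camera has in their place "mount" (4x4, takes a point from camera to tool coordinates, whose origin is the TCP and whose axes are the flange's). Camera axes: x right, y down, z forward; pixel columns grow to the right and rows downward; lengths in m; the calibration is good to about 2 mm. A picture is of the moment at which its call begins: read the wrist's pose just before it. get_calibration takes no time and is no camera call.
- manip.sign_off(): hands the job in, once; it reports no verdict.
The state is a dict: "t": time; "q": joint angles; "qd": joint speeds; "tau": joint torques, N m; "tcp_pos": TCP position; "tool_rot": TCP orientation; "force": force on the tool from outside, world axes, zero at the start; "ft_torque": the same for the moment, N m; "finger_gap": opening from 0.0 (shut) to 1.0 (fully open).
Only numpy, scipy, OpenCV 4.12 (cv2) and the standard library are available. Lean on these libraries where they do the work, as an engineer would, in place of code of your own. Each camera call takes 0.05 s, during which the arm holds its last target. There are 200 camera calls.

TASK

Two of the three cut-outs in the foam-lined tray are empty. Put the round press plate into the round cut-out and the narrow bar-shaped press plate into the long straight one, each lying flat on the bottom and let go. Leave the square press plate, the tin, the jar and the bracket that already lies in the tray where they are.

Things in the scene. Friction and masses are not known exactly. Their poses are not given: they have to be found in the camera images.
- round_plate_mid (a point): Loose round press plate: flat aluminium disc, 60 mm diameter and 14 mm thick, with an upright wooden knob (cylinder, 24 mm diameter, 40 mm tall) at its centre; 54 mm tall in all, 0.09 to 0.18 kg. This point is on the knob's axis half-way up, 27 mm above the underside. z up. The plate stands on the bench, away from the tray. It is most easily held by the knob.
- bar_plate_mid (a point): Loose bar-shaped press plate: aluminium slab 84 x 32 mm and 14 mm thick, with an upright wooden grip at its centre (a ridge 50 mm long, 16 mm wide and 40 mm tall, running lengthwise); 54 mm tall in all, 0.09 to 0.18 kg. This point is at its centre half-way up, 27 mm above the underside. x along its length, y across, z up; both ends are alike. It stands on the bench, away from the tray.
- round_cavity (a point): Round cut-out in the tray: 74 mm diameter, 14 mm deep, grey floor. This point is the centre of its floor, 10 mm above the bench; z up, x across the tray, y along it. The fixed plywood tray (128 x 320 mm) holds three black foam inserts (118 x 102 mm) in a row, in any order. Foam top 24 mm, plywood rim 26 mm above the bench.
- slot_cavity (a point): Long straight cut-out in the same tray: 98 x 46 mm, 14 mm deep, grey floor, in a black foam insert of the same size. This point is at the centre of the cut-out's floor, 10 mm above the bench. x along the cut-out's length (across the tray), y across it, z up.
- square_plate_mid (a point): Bystander: square press plate, aluminium, 76 x 76 mm and 14 mm thick, with the same wooden knob as the round plate (24 mm diameter, 54 mm tall in all). Fits no cut-out. This point is at its centre, 27 mm above the underside.
- tin: Bystander: closed round steel tin, 85 mm diameter, 34 mm tall, no knob. Origin at the centre of its underside.
- bracket: Bystander: flat dark steel L-shaped bracket, arms 70 mm long and 26 mm wide, 10 mm thick, already lying in the tray's third, L-shaped cut-out. Origin on its underside, near the middle of the 70 x 70 mm outline.
- jar: Bystander: amber jar with a black lid, 84 mm diameter, 130 mm tall, standing to the right of the work. Origin at the centre of its underside.
Mind the look-alikes: they are no part of the job. What is shaped like the part that bears round_plate_mid but blue is not meant.

How it is judged:
At the end, for the whole second after the job is handed in: The round plate lies flat on the floor of the round cut-out and the bar plate on the floor of the long straight one (centres within 14 mm sideways, no more than 5 mm above the floor, tilted less than 7 degrees, the bar within 15 degrees of the cut-out's length), both released and at rest (horizontal distance between round_plate_mid and round_cavity below 0.014 m and z of round_plate_mid in the frame of round_cavity below 0.032 m and angle between each of round_plate_mid, bar_plate_mid's own z axis and vertical below 0.12 rad and horizontal distance between bar_plate_mid and slot_cavity below 0.014 m and z of bar_plate_mid in the frame of slot_cavity below 0.032 m and angle between the x axis of bar_plate_mid and the x axis of slot_cavity, either way round below 0.26 rad and linear speed of each of round_plate, bar_plate below 0.02 m/s); the robot touches nothing.
It fails at once if the square press plate is moved by more than 30 mm (distance of square_plate_mid from where it was at the start of the episode above 0.03 m).
It fails at once if the round tin is moved by more than 30 mm (distance of tin from where it was at the start of the episode above 0.03 m).
It fails at once if the angle bracket is moved by more than 30 mm (distance of bracket from where it was at the start of the episode above 0.03 m).
It fails at once if the jar is moved by more than 30 mm (distance of jar from where it was at the start of the episode above 0.03 m).
It also fails if it takes over 64 s, if anything falls off the work surface, if the arm or the gripper's body presses on something with over 40 N, if the wrist force passes 120 N, or if a joint passes its speed limit or range.

## Working session

There is one attempt and no reset: what is moved stays moved. The work goes in short steps, Python scripts to look and compute and a tool call to move; the robot and the scene stay as the last step left them, time stands still between calls to the robot, and variables do not carry over. Pictures are saved under pics/ and viewed, about 8 in all and at most 12, crops included, and the job is handed in when it is done.

Besides the shell and the picture viewer there is one more tool, called after ">>>" in YAML: its name, and indented under it one key for each argument. send_rows: Moves the arm, as the interface text tells. Its arguments: {"type":"object","properties":{"commands":{"type":"array","items":{"type":"object","properties":{"delta_pos":{"type":"array","items":{"type":"number"}},"yaw":{"type":"number"}}}},"grip":{"type":"number"},"force":{"type":"number"}},"required":["commands"]}

```bash
mkdir -p pics; cat > h.py <<'E'
import numpy as np, cv2
from station import manip
from scipy.spatial.transform import Rotation as R
def cam(n, s=None):
    c=manip.get_calibration(n)
    K=np.array([[c["fx"],0,c["cx"]],[0,c["fy"],c["cy"]],[0,0,1]]);d=np.array(c["dist_coeffs"],float)
    if n=="wrist":
        s=s or manip.sense(); T=np.eye(4);T[:3,:3]=R.from_quat(s["tool_rot"]).as_matrix();T[:3,3]=s["tcp_pos"]
        W=T@np.array(c["mount"])
    else: W=np.linalg.inv(np.array(c["world_to_cam"]))
    return K,d,W
def ray(C,px,z):
    K,d,W=C
    u=cv2.undistortPoints(np.array(px,float).reshape(-1,1,2),K,d).reshape(-1,2)
    v=np.c_[u,np.ones(len(u))]@W[:3,:3].T;o=W[:3,3]
    return o+v*((z-o[2])/v[:,2])[:,None]
def proj(C,P):
    K,d,W=C;M=np.linalg.inv(W)
    return cv2.projectPoints(np.array(P,float).reshape(-1,1,3),cv2.Rodrigues(M[:3,:3])[0],M[:3,3],K,d)[0].reshape(-1,2)
E
python3 - <<'E'
from h import *
for n in("top","side"):
    cv2.imwrite(f"pics/{n}0.png",manip.snapshot(n)); print(n,cam(n)[2].round(3).tolist())
s=manip.sense();print(s["tcp_pos"],s["tool_rot"],s["finger_gap"])
E
```

```text
top [[0.018, -0.997, 0.069, 0.503], [-0.999, -0.02, -0.025, -0.074], [0.027, -0.069, -0.997, 1.316], [0.0, 0.0, 0.0, 1.0]]
side [[-0.822, -0.297, 0.486, 0.014], [-0.57, 0.398, -0.719, 0.776], [0.02, -0.868, -0.497, 0.639], [0.0, 0.0, 0.0, 1.0]]
[ 0.27887603 -0.55860251  0.23040415] [ 9.73346433e-01  2.29337538e-01 -4.65363603e-05 -1.00651994e-03] 0.9985868641153012
```

View pics/top0.png

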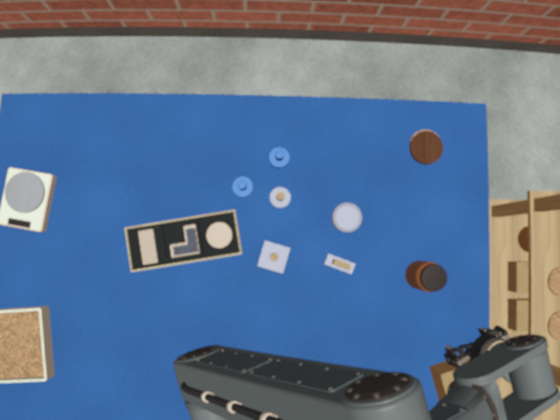

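View pics/side0.png

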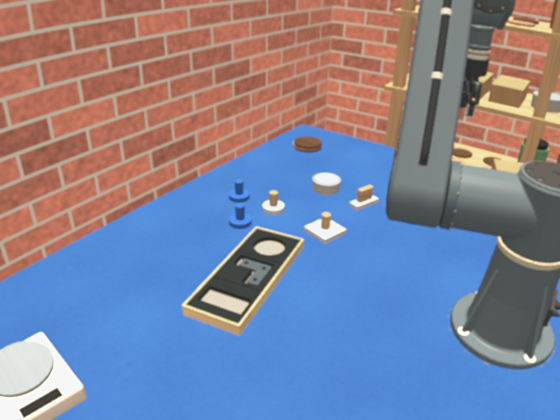

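The top view shows these parts:
- **Round plates:** there are three candidates, at (280,197) and two all-blue ones at (279,157) and (242,186). The one at (280,197) has an aluminium disc and wooden knob, so it fits the description.
- **Other plates:** the bar is at (340,264) and the square plate at (273,257).
- **Bystanders:** the tin is at (347,217) and the jar at (428,277).
- **Tray:** the slot is at (148,246), the bracket at (185,242) and the round cut-out at (219,236).

Next I'll measure these and check them in one enlarged crop.

```bash
cat > m.py <<'E'
from h import *
im=cv2.imread("pics/top0.png");C=cam("top")
hsv=cv2.cvtColor(im,cv2.COLOR_BGR2HSV)
m=((hsv[...,1]<130)&(hsv[...,2]>110)|((hsv[...,0]<30)&(hsv[...,2]>110))).astype(np.uint8)*255
for name,(x,y),z,r in [("round",(280,197),.014,16),("bar",(340,264),.014,20),("square",(273,257),.014,22),("tin",(347,217),.034,20),("rc",(219,236),.010,18),("slot",(148,246),.010,22)]:
    w=np.zeros_like(m);w[y-r:y+r,x-r:x+r]=m[y-r:y+r,x-r:x+r]
    n,l,st,ce=cv2.connectedComponentsWithStats(w)
    k=l[y,x];mm=(l==k).astype(np.uint8)
    c=max(cv2.findContours(mm,0,1)[0],key=cv2.contourArea)
    P=ray(C,c.reshape(-1,2),z)[:,:2]
    rr=cv2.minAreaRect((P*1000).astype(np.float32))
    print(name,k,st[k],"ctr",ray(C,[ce[k]],z)[0,:2].round(4),"rect",np.round(rr[0],1),np.round(rr[1],1),round(rr[2],1))
c=np.array([ray(C,[p],.026)[0] for p in [(124,229),(234,210),(242,254),(132,271)]]);print(c.round(3).tolist())
print("knob",ray(C,[(280,197)],.054)[0])
cv2.imwrite("pics/crop0.png",cv2.resize(im[140:290,120:370],None,fx=3.2,fy=3.2,interpolation=cv2.INTER_CUBIC))
E
python3 m.py
```

```text
round 1 [269 186  23  23 424] ctr [ 0.6405 -0.1121] rect [ 640.4 -112.8] [64.  63.7] 1.1
bar 1 [323 253  33  22 433] ctr [ 0.4514 -0.2877] rect [ 451.4 -287.9] [92.  39.5] 70.4
square 1 [257 240  34  35 852] ctr [ 0.4682 -0.097 ] rect [468.3 -97. ] [84.2 83.6] 74.4
tin 1 [331 201  32  32 797] ctr [ 0.5848 -0.3039] rect [ 586.4 -303.5] [88.9 89.5] 0.6
rc 2 [206 221  27  28 592] ctr [0.5281 0.0615] rect [528.7  61.1] [77.8 75. ] 1.4
slot 2 [138 228  20  37 583] ctr [0.4904 0.2669] rect [490.5 266.9] [102.5  48.1] 10.2
[[0.538, 0.332, 0.026], [0.599, 0.018, 0.026], [0.474, -0.007, 0.026], [0.419, 0.305, 0.026]]
knob [ 0.63614086 -0.11154764  0.054     ]
```

View pics/crop0.png

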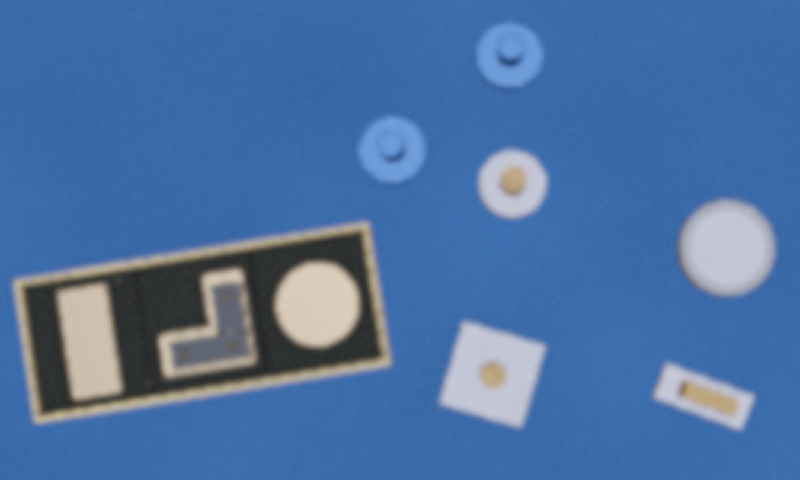

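The crop shows the silver disc with the wooden knob at (513,180), and the two blue look-alikes are clearly different. I'll move above the bar first and turn the jaws across it.

>>> send_rows:
  commands:
    - {"delta_pos":[2.2,3.4,0],"yaw":0.1}
    - {"delta_pos":[2.2,3.4,0],"yaw":0.1}
    - {"delta_pos":[2.2,3.4,0],"yaw":0.1}
    - {"delta_pos":[2.2,3.4,0],"yaw":0.1}
    - {"delta_pos":[2.2,3.4,0],"yaw":0.1}
    - {"delta_pos":[2.2,3.4,0],"yaw":0.1}
    - {"delta_pos":[2.2,3.4,0],"yaw":0.1}
    - {"delta_pos":[1.8,3.3,0],"yaw":0.07}
    - {"delta_pos":[0,0,0],"yaw":0}
  grip: -1
  force: 50

```text
t: 1.23
tcp_pos: [0.4528, -0.2777, 0.2263]
tool_rot: [0.809, 0.587, -0.001, -0.004]
force: [-0.1, -0.2, 0.6]
finger_gap: 1.003
```

```bash
cat > w.py <<'E'
from h import *
import sys
s=manip.sense();im=manip.snapshot("wrist");cv2.imwrite(f"pics/{sys.argv[1]}.png",im)
np.savez(f"pics/{sys.argv[1]}.npz",p=s["tcp_pos"],r=s["tool_rot"])
Rm=R.from_quat(s["tool_rot"]).as_matrix()
print("t",s["t"],"tcp",np.round(s["tcp_pos"],4),"jaw deg",np.degrees(np.arctan2(Rm[1,1],Rm[0,1])).round(2),"z",Rm[:,2].round(3),"q",np.round(s["q"],3),"gap",s["finger_gap"])
C=cam("wrist",s)
for n,p in dict(bar=(.4514,-.2877,.014),rnd=(.6405,-.1125,.014),slot=(.4904,.2669,.01),rc=(.5283,.0615,.01)).items(): print(n,proj(C,[p])[0].round(0))
E
python3 w.py w1
```

```text
t 1.225 tcp [ 0.4528 -0.2777  0.2263] jaw deg -18.05 z [-0.007  0.006 -1.   ] q [-0.761  0.412  1.667 -0.     1.072 -0.445] gap 1.003054413363123
bar [279. 188.]
rnd [419. -56.]
slot [  68. -655.]
rc [ 236. -247.]
```

View pics/w1.png

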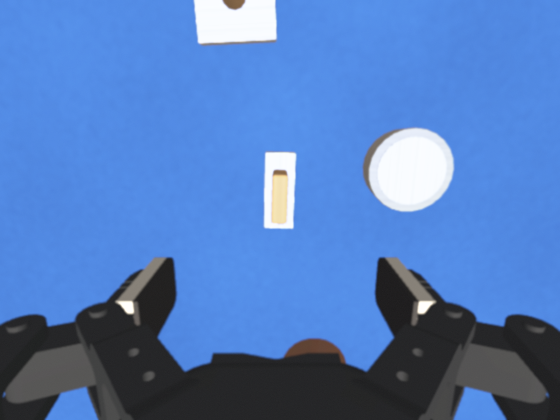

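The wrist view shows the bar at (280,190), lying almost vertical in the image. The square plate is at the top and the tin at the right. I'll refine the bar's pose from this picture.

```bash
cat > b.py <<'E'
from h import *
import sys
# name x y z r kind
def rect(name,x,y,z,r):
    im=cv2.imread(f"pics/{name}.png");f=np.load(f"pics/{name}.npz")
    C=cam("wrist",dict(tcp_pos=f["p"],tool_rot=f["r"]))
    hsv=cv2.cvtColor(im,cv2.COLOR_BGR2HSV)
    m=(((hsv[...,0]<35)|(hsv[...,1]<110))&(hsv[...,2]>80)).astype(np.uint8)*255
    w=np.zeros_like(m);a=slice(max(0,y-r),y+r),slice(max(0,x-r),x+r);w[a]=m[a]
    n,l=cv2.connectedComponents(w)
    c=max(cv2.findContours((l==l[y,x]).astype(np.uint8),0,1)[0],key=cv2.contourArea)
    P=ray(C,c.reshape(-1,2),z)[:,:2];rr=cv2.minAreaRect((P*1000).astype(np.float32))
    e=cv2.minEnclosingCircle((P*1000).astype(np.float32))
    print(name,"bbox",cv2.boundingRect(c),"rect",np.round(rr[0],1),np.round(rr[1],1),round(rr[2],1),"circ",np.round(e[0],1),round(e[1],1))
if __name__=="__main__": rect(sys.argv[1],int(sys.argv[2]),int(sys.argv[3]),float(sys.argv[4]),int(sys.argv[5]))
E
python3 b.py w1 280 200 .014 60
```

```text
w1 bbox (263, 151, 34, 78) rect [ 451.2 -290.4] [86.4 34. ] 70.6 circ [ 450.5 -290.4] 45.2
```

>>> send_rows:
  commands:
    - {"delta_pos":[-0.16,-1.27,-4],"yaw":-0.024}
    - {"delta_pos":[0,0,-5],"yaw":0}
    - {"delta_pos":[0,0,-5],"yaw":0}
    - {"delta_pos":[0,0,-2],"yaw":0}
    - {"delta_pos":[0,0,0],"yaw":0}

```text
t: 1.9
tcp_pos: [0.4501, -0.2995, 0.0628]
tool_rot: [0.819, 0.574, -0.001, 0.0]
force: [0.3, -1.3, -0.3]
finger_gap: 1.0
```

```bash
python3 w.py w2
```

```text
t 1.9 tcp [ 0.4501 -0.2995  0.0628] jaw deg -20.01 z [-0.002 -0.002 -1.   ] q [-0.792  0.674  1.775 -0.004  0.693 -0.44 ] gap 1.0000923295413366
bar [270. 209.]
rnd [ 565. -346.]
slot [-1502. -5673.]
rc [ 101. -985.]
```

>>> send_rows:
  commands:
    - {"delta_pos":[0.1,0.9,-1],"yaw":0.01}
    - {"delta_pos":[0,0,-2],"yaw":0}
    - {"delta_pos":[0,0,0],"yaw":0}
    - {"delta_pos":[0,0,0],"yaw":0}

```text
t: 2.45
tcp_pos: [0.4535, -0.2923, 0.0364]
tool_rot: [0.816, 0.578, -0.001, 0.005]
force: [0.2, 0.1, 0.7]
finger_gap: 0.996
```

```bash
python3 w.py w3
```

```text
t 2.45 tcp [ 0.4535 -0.2923  0.0364] jaw deg -19.42 z [ 0.005 -0.009 -1.   ] q [-0.778  0.718  1.794 -0.005  0.62  -0.435] gap 0.996026390238148
bar [268. 237.]
rnd [ 632. -417.]
slot [ -6051. -20779.]
rc [   46. -1382.]
```

View pics/w3.png

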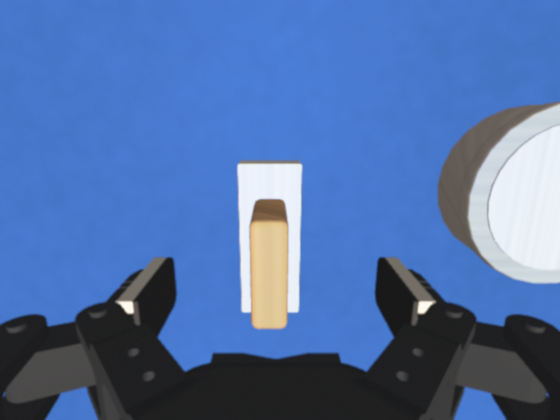

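The ridge is at about (269,265), a couple of mm left of the midpoint between the fingers (276). I'll correct that, lower and close.

>>> send_rows:
  commands:
    - {"delta_pos":[-0.2,0.15,-1.4],"yaw":0}
    - {"delta_pos":[0,0,0],"yaw":0}
    - {"delta_pos":[0,0,0],"yaw":0}

```text
t: 2.88
tcp_pos: [0.4518, -0.291, 0.0226]
tool_rot: [0.816, 0.578, -0.0, 0.006]
force: [0.5, 1.0, -0.0]
finger_gap: 0.998
```

>>> send_rows:
  commands:
    - {"delta_pos":[0,0,0],"yaw":0}
    - {"delta_pos":[0,0,0],"yaw":0}
    - {"delta_pos":[0,0,0],"yaw":0}
    - {"delta_pos":[0,0,0],"yaw":0}
    - {"delta_pos":[0,0,0],"yaw":0}
    - {"delta_pos":[0,0,0],"yaw":0}
  grip: 1
  force: 50

```text
t: 3.62
tcp_pos: [0.4519, -0.2913, 0.0231]
tool_rot: [0.816, 0.578, -0.0, 0.006]
force: [0.6, 0.7, -0.4]
finger_gap: 0.18
```

>>> send_rows:
  commands:
    - {"delta_pos":[0,0,2],"yaw":0}
    - {"delta_pos":[0,0,4],"yaw":0}
    - {"delta_pos":[0,0,4],"yaw":0}
    - {"delta_pos":[0,0,2],"yaw":0}
    - {"delta_pos":[0.3,2,0],"yaw":-0.06}
    - {"delta_pos":[0.3,4,0],"yaw":-0.1}
    - {"delta_pos":[0.3,4,0],"yaw":-0.1}
    - {"delta_pos":[0.3,4,0],"yaw":-0.1}
    - {"delta_pos":[0.3,4,0],"yaw":-0.1}
    - {"delta_pos":[0.3,4,0],"yaw":-0.1}

```text
t: 4.88
tcp_pos: [0.469, -0.0675, 0.1458]
tool_rot: [0.948, 0.318, -0.002, 0.006]
force: [0.9, -0.1, -0.8]
finger_gap: 0.177
```

>>> send_rows:
  commands:
    - {"delta_pos":[0.3,4,0],"yaw":-0.1}
    - {"delta_pos":[0.3,4,0],"yaw":-0.1}
    - {"delta_pos":[0.3,4,0],"yaw":-0.1}
    - {"delta_pos":[0.3,4,0],"yaw":-0.1}
    - {"delta_pos":[0.3,4,0],"yaw":0}
    - {"delta_pos":[0.3,4,0],"yaw":0}
    - {"delta_pos":[0.3,3,0],"yaw":0}
    - {"delta_pos":[0,0,0],"yaw":0}
    - {"delta_pos":[0,0,0],"yaw":0}

```text
t: 6.0
tcp_pos: [0.4874, 0.2138, 0.1444]
tool_rot: [0.993, 0.118, -0.004, 0.006]
force: [-0.2, -0.5, -1.1]
finger_gap: 0.18
```

```bash
python3 w.py w4
```

```text
t 6.0 tcp [0.4874 0.2138 0.1444] jaw deg -76.44 z [-0.007 -0.012 -1.   ] q [ 0.209  0.532  1.74  -0.014  0.879  1.552] gap 0.17971933410561533
bar [777. 350.]
rnd [729. 104.]
slot [212. 177.]
rc [458. 189.]
```

View pics/w4.png

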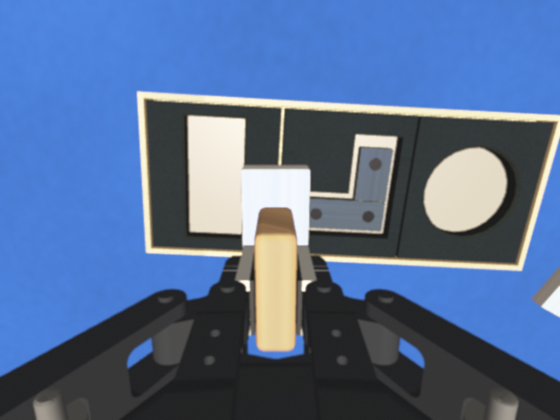

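The bar is held straight, with its end at (276,205). The slot floor spans x 187–245 and y 116–235, and its right edge is really the foam lip. I'll compute its centre with that in mind.

```bash
python3 - <<'E'
from h import *
f=np.load("pics/w4.npz");C=cam("wrist",dict(tcp_pos=f["p"],tool_rot=f["r"]))
print("cam",C[2][:3,3].round(3))
L=ray(C,[(187,116),(189,233)],.010);Rr=ray(C,[(245,119),(244,236)],.024)
print(L.round(4),Rr.round(4));c=(L.sum(0)+Rr.sum(0))/4
d=(L[0]-L[1]+Rr[0]-Rr[1]);print(c.round(4),np.degrees(np.arctan2(d[1],d[0])),np.linalg.norm(L.mean(0)-Rr.mean(0)),np.linalg.norm(d)/2)
s=manip.sense();print(s["tcp_pos"],R.from_quat(s["tool_rot"]).as_euler("xyz",degrees=True))
E
```

```text
cam [0.553 0.23  0.287]
[[0.5339 0.2955 0.01  ]
 [0.436  0.2774 0.01  ]] [[0.5431 0.2491 0.024 ]
 [0.4499 0.2298 0.024 ]]
[0.4907 0.263  0.017 ] 11.059185143802948 0.050410077527866796 0.09732825747363386
[0.4874408  0.21364123 0.144454  ] [179.42458976   0.53695158  13.51630131]
```

>>> send_rows:
  commands:
    - {"delta_pos":[0.2,2.5,-1],"yaw":-0.03}
    - {"delta_pos":[0.1,2,-3],"yaw":-0.018}
    - {"delta_pos":[0,0,-2],"yaw":0}
    - {"delta_pos":[0,0,0],"yaw":0}
    - {"delta_pos":[0,0,0],"yaw":0}

```text
t: 6.68
tcp_pos: [0.492, 0.2543, 0.0841]
tool_rot: [0.996, 0.089, -0.004, 0.006]
force: [-1.2, 0.1, 0.3]
finger_gap: 0.185
```

```bash
python3 w.py w5
```

```text
t 6.675 tcp [0.492  0.2543 0.0841] jaw deg -79.81 z [-0.007 -0.012 -1.   ] q [ 0.281  0.651  1.723 -0.014  0.777  1.684] gap 0.18504176337979042
bar [974. 389.]
rnd [936.  83.]
slot [254. 214.]
rc [562. 212.]
```

View pics/w5.png

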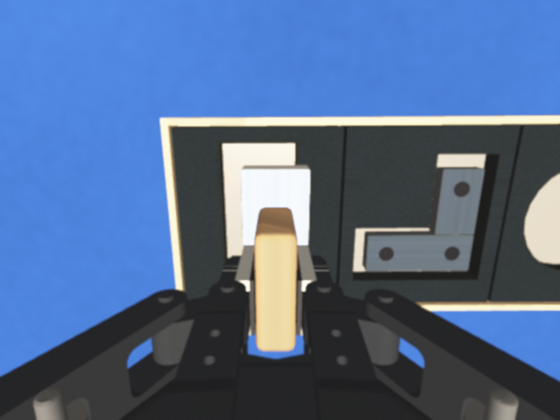

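```bash
python3 - <<'E'
from h import *
f=np.load("pics/w5.npz");C=cam("wrist",dict(tcp_pos=f["p"],tool_rot=f["r"]))
print("tcp",f["p"],"axis foot",proj(C,[(*f["p"][:2],.01)]))
print(ray(C,[(222,142),(227,255),(296,142)],.010).round(4),ray(C,[(296,142)],.024).round(4))
# bar pose from its far-end top edge, z = tcp-0.009
print(ray(C,[(241,167),(310,167)],f["p"][2]-.009).round(4))
E
```

```text
tcp [0.49195491 0.2542787  0.08406672] axis foot [[273.08015535 215.3506846 ]]
[[0.5346 0.2951 0.01  ]
 [0.4576 0.281  0.01  ]
 [0.543  0.2485 0.01  ]] [[0.544  0.2497 0.024 ]]
[[0.5321 0.2766 0.0751]
 [0.5376 0.2456 0.0751]]
```

>>> send_rows:
  commands:
    - {"delta_pos":[-0.25,0.95,0],"yaw":0.01}
    - {"delta_pos":[0,0,0],"yaw":0}
    - {"delta_pos":[0,0,-1.5],"yaw":0}
    - {"delta_pos":[0,0,0],"yaw":0}
    - {"delta_pos":[0,0,0],"yaw":0}

```text
t: 7.35
tcp_pos: [0.4902, 0.2643, 0.0699]
tool_rot: [0.996, 0.094, -0.002, 0.006]
force: [0.2, 0.9, -2.1]
finger_gap: 0.178
```

>>> send_rows:
  commands:
    - {"delta_pos":[0,0,-1.5],"yaw":0}
    - {"delta_pos":[0,0,-1],"yaw":0}
    - {"delta_pos":[0,0,-0.4],"yaw":0}
    - {"delta_pos":[0,0,0],"yaw":0}
    - {"delta_pos":[0,0,0],"yaw":0}

```text
t: 7.98
tcp_pos: [0.49, 0.2641, 0.0382]
tool_rot: [0.996, 0.094, -0.003, 0.006]
force: [-0.2, 1.0, -1.1]
finger_gap: 0.178
```

>>> send_rows:
  commands:
    - {"delta_pos":[0,0,-0.3],"yaw":0}
    - {"delta_pos":[0,0,-0.15],"yaw":0}
    - {"delta_pos":[0,0,0],"yaw":0}

```text
t: 8.35
tcp_pos: [0.4905, 0.2643, 0.0341]
tool_rot: [0.996, 0.094, -0.002, 0.006]
force: [-0.1, 0.3, -1.0]
finger_gap: 0.179
```

>>> send_rows:
  commands:
    - {"delta_pos":[0,0,-0.1],"yaw":0}
    - {"delta_pos":[0,0,0],"yaw":0}

```text
t: 8.6
tcp_pos: [0.4907, 0.2643, 0.0332]
tool_rot: [0.996, 0.094, -0.002, 0.005]
force: [0.7, -0.3, -1.0]
finger_gap: 0.179
```

>>> send_rows:
  commands:
    - {"delta_pos":[0,0,0],"yaw":0}
    - {"delta_pos":[0,0,0],"yaw":0}
    - {"delta_pos":[0,0,0],"yaw":0}
    - {"delta_pos":[0,0,0],"yaw":0}
    - {"delta_pos":[0,0,2],"yaw":0}
    - {"delta_pos":[0,0,4],"yaw":0}
    - {"delta_pos":[0,0,5],"yaw":0}
    - {"delta_pos":[0,0,3],"yaw":0}
    - {"delta_pos":[0,0,0],"yaw":0}
  grip: -0.3

```text
t: 9.72
tcp_pos: [0.4899, 0.264, 0.1768]
tool_rot: [0.996, 0.094, -0.002, 0.006]
force: [0.6, -0.4, 0.1]
finger_gap: 0.65
```

```bash
python3 w.py w6; python3 b.py w1 280 200 .014 60
```

```text
t 9.725 tcp [0.4899 0.264  0.1768] jaw deg -79.25 z [-0.004 -0.012 -1.   ] q [ 0.299  0.51   1.655 -0.012  0.984  1.689] gap 0.6500620730399346
bar [791. 320.]
rnd [734.  98.]
slot [270. 186.]
rc [490. 186.]
w1 bbox (263, 151, 34, 78) rect [ 452.  -290.3] [86.4 34. ] 70.6 circ [ 451.3 -290.3] 45.2
```

View pics/w6.png

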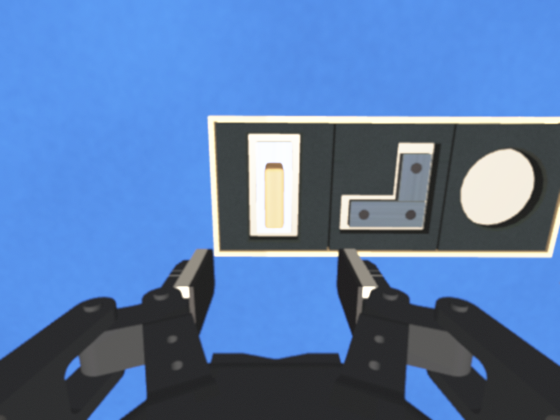

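The bar sits inside the slot at (274,185), with an even margin all round. The bracket at (390,190) is undisturbed. Next is the round plate.

>>> send_rows:
  commands:
    - {"delta_pos":[1.5,-3.8,0],"yaw":0.06}
    - {"delta_pos":[1.5,-3.8,0],"yaw":0.06}
    - {"delta_pos":[1.5,-3.8,0],"yaw":0.06}
    - {"delta_pos":[1.5,-3.8,0],"yaw":0.06}
    - {"delta_pos":[1.5,-3.8,0],"yaw":0.06}
    - {"delta_pos":[1.5,-3.8,0],"yaw":0.06}
    - {"delta_pos":[1.5,-3.8,0],"yaw":0.06}
    - {"delta_pos":[1.5,-3.8,0],"yaw":0.06}
    - {"delta_pos":[1.5,-3.8,0],"yaw":0.06}
    - {"delta_pos":[0.5,-1,0],"yaw":0}

```text
t: 11.02
tcp_pos: [0.62, -0.0978, 0.1547]
tool_rot: [0.931, 0.365, -0.018, 0.002]
force: [-1.1, 0.3, -0.6]
finger_gap: 0.646
```

>>> send_rows:
  commands:
    - {"delta_pos":[0,0,0],"yaw":0}
    - {"delta_pos":[0,0,0],"yaw":0}

```text
t: 11.28
tcp_pos: [0.6178, -0.0962, 0.1521]
tool_rot: [0.931, 0.365, -0.02, -0.001]
force: [-1.0, 0.6, -0.5]
finger_gap: 0.648
```

```bash
python3 w.py w7; python3 - <<'E'
from h import *
from b import rect
f=np.load("pics/w7.npz");C=cam("wrist",dict(tcp_pos=f["p"],tool_rot=f["r"]))
x,y=proj(C,[(.6405,-.1125,.014)])[0].astype(int);rect("w7",int(x),int(y),.014,70)
E
```

```text
t 11.275 tcp [ 0.6178 -0.0962  0.1521] jaw deg -47.23 z [-0.039 -0.014 -0.999] q [-0.321  0.635  1.475 -0.029  1.064  0.518] gap 0.6475252116926282
bar [302. 415.]
rnd [309. 182.]
slot [-208.  -20.]
rc [ 67. 138.]
w7 bbox (276, 147, 72, 71) rect [ 641.2 -114.3] [61.4 60.7] 42.9 circ [ 641.1 -114.2] 31.2
```

View pics/w7.png

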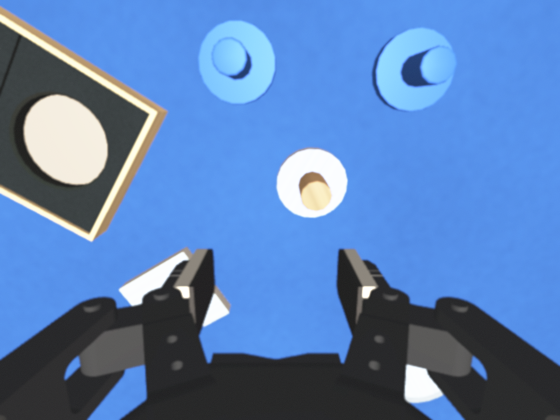

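The round plate is at (312,183) and its knob at (315,192). The blue look-alikes are at (237,60) and (415,68). I'll move over the plate and lower gently.

>>> send_rows:
  commands:
    - {"delta_pos":[1.2,-0.9,0],"yaw":0}
    - {"delta_pos":[1.0,-0.8,-2],"yaw":0}
    - {"delta_pos":[0,0,-2.5],"yaw":0}
    - {"delta_pos":[0,0,-2],"yaw":0}
    - {"delta_pos":[0,0,-1],"yaw":0}
    - {"delta_pos":[0,0,0],"yaw":0}
    - {"delta_pos":[0,0,0],"yaw":0}

```text
t: 12.2
tcp_pos: [0.6461, -0.1113, 0.0784]
tool_rot: [0.93, 0.368, -0.017, 0.003]
force: [0.9, 0.3, 0.3]
finger_gap: 0.65
```

```bash
python3 w.py w8
```

```text
t 12.2 tcp [ 0.6461 -0.1113  0.0784] jaw deg -46.86 z [-0.029 -0.017 -0.999] q [-0.329  0.763  1.443 -0.031  0.958  0.507] gap 0.6499940309531608
bar [270. 502.]
rnd [271. 224.]
slot [-481.  -59.]
rc [-53. 166.]
```

View pics/w8.png

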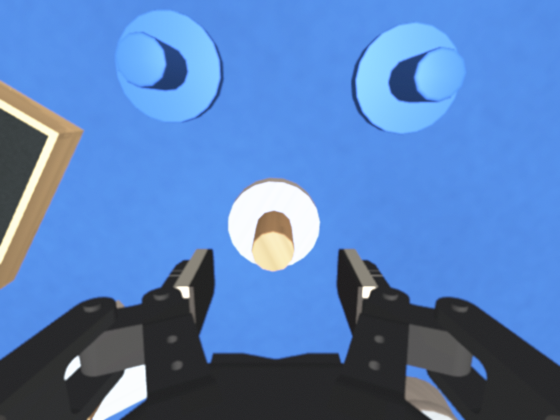

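>>> send_rows:
  commands:
    - {"delta_pos":[-0.45,-0.3,0],"yaw":0}
    - {"delta_pos":[0,0,0],"yaw":0}
    - {"delta_pos":[0,0,-1.5],"yaw":0}
    - {"delta_pos":[0,0,-1.5],"yaw":0}
    - {"delta_pos":[0,0,-0.7],"yaw":0}
    - {"delta_pos":[0,0,0],"yaw":0}
    - {"delta_pos":[0,0,0],"yaw":0}

```text
t: 13.12
tcp_pos: [0.6413, -0.1147, 0.0394]
tool_rot: [0.93, 0.368, -0.016, 0.003]
force: [0.0, -0.8, -0.2]
finger_gap: 0.649
```

>>> send_rows:
  commands:
    - {"delta_pos":[0,0,-1.0],"yaw":0}
    - {"delta_pos":[0,0,-0.6],"yaw":0}
    - {"delta_pos":[0,0,0],"yaw":0}
    - {"delta_pos":[0,0,0],"yaw":0}

```text
t: 13.62
tcp_pos: [0.6418, -0.1148, 0.0228]
tool_rot: [0.93, 0.368, -0.016, 0.003]
force: [0.1, 0.2, 0.1]
finger_gap: 0.652
```

>>> send_rows:
  commands:
    - {"delta_pos":[0,0,0],"yaw":0}
    - {"delta_pos":[0,0,0],"yaw":0}
    - {"delta_pos":[0,0,0],"yaw":0}
    - {"delta_pos":[0,0,0],"yaw":0}
    - {"delta_pos":[0,0,0],"yaw":0}
  grip: 1

```text
t: 14.25
tcp_pos: [0.642, -0.1149, 0.0234]
tool_rot: [0.93, 0.368, -0.016, 0.003]
force: [0.9, 0.7, -0.4]
finger_gap: 0.266
```

>>> send_rows:
  commands:
    - {"delta_pos":[0,0,1.5],"yaw":0}
    - {"delta_pos":[0,0,3],"yaw":0}
    - {"delta_pos":[0,0,3],"yaw":0}
    - {"delta_pos":[0,0,1.5],"yaw":0}
    - {"delta_pos":[-1.2,1.9,0],"yaw":0}
    - {"delta_pos":[-2,3.1,0],"yaw":0}
    - {"delta_pos":[-2,3.1,0],"yaw":0}
    - {"delta_pos":[-2,3.1,0],"yaw":0}
    - {"delta_pos":[-1.2,1.8,0],"yaw":0}
    - {"delta_pos":[0,0,0],"yaw":0}

```text
t: 15.5
tcp_pos: [0.5553, 0.0174, 0.12]
tool_rot: [0.93, 0.367, -0.015, 0.004]
force: [-0.5, -0.8, -1.4]
finger_gap: 0.261
```

>>> send_rows:
  commands:
    - {"delta_pos":[0,0,0],"yaw":0}
    - {"delta_pos":[0,0,0],"yaw":0}

```text
t: 15.75
tcp_pos: [0.5577, 0.0156, 0.1203]
tool_rot: [0.93, 0.366, -0.013, 0.006]
force: [0.5, 0.1, -1.5]
finger_gap: 0.266
```

```bash
python3 w.py w9
```

```text
t 15.75 tcp [0.5577 0.0156 0.1203] jaw deg -47.02 z [-0.021 -0.02  -1.   ] q [-0.16   0.6    1.685 -0.03   0.874  0.681] gap 0.2660372341526373
bar [423. 472.]
rnd [464. 233.]
slot [-72.  21.]
rc [205. 186.]
```

View pics/w9.png

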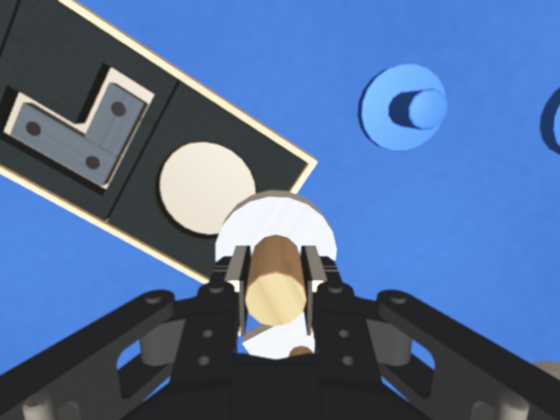

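The plate is held at (276,245). The cavity floor centre is at (207,188), close to the predicted (205,186).

```bash
python3 - <<'E'
from h import *
f=np.load("pics/w9.npz");C=cam("wrist",dict(tcp_pos=f["p"],tool_rot=f["r"]))
print("cam",C[2][:3,3].round(3))
print("cav edges L,R,T,B",ray(C,[(159,183),(256,190),(200,141),(212,235),(207.5,188)],.010).round(4).tolist())
print("disc L,R,C",ray(C,[(215,245),(337,245),(276,245)],f["p"][2]-.009).round(4).tolist())
E
```

```text
cam [0.609 0.063 0.262]
cav edges L,R,T,B [[0.5059, 0.0893, 0.01], [0.5529, 0.0309, 0.01], [0.5523, 0.0864, 0.01], [0.5007, 0.0318, 0.01], [0.5284, 0.0594, 0.01]]
disc L,R,C [[0.5413, 0.0399, 0.1113], [0.582, -0.0036, 0.1113], [0.5617, 0.0181, 0.1113]]
```

>>> send_rows:
  commands:
    - {"delta_pos":[-1.0,1.5,0],"yaw":0}
    - {"delta_pos":[-1.2,1.8,0],"yaw":0}
    - {"delta_pos":[-0.6,0.9,0],"yaw":0}
    - {"delta_pos":[0,0,0],"yaw":0}
    - {"delta_pos":[0,0,-2],"yaw":0}
    - {"delta_pos":[0,0,-2],"yaw":0}
    - {"delta_pos":[0,0,0],"yaw":0}
    - {"delta_pos":[0,0,0],"yaw":0}

```text
t: 16.8
tcp_pos: [0.5296, 0.0602, 0.0806]
tool_rot: [0.93, 0.367, -0.011, 0.007]
force: [-0.2, -0.2, -2.3]
finger_gap: 0.265
```

>>> send_rows:
  commands:
    - {"delta_pos":[0,0,-1.5],"yaw":0}
    - {"delta_pos":[0,0,-1.5],"yaw":0}
    - {"delta_pos":[0,0,-0.8],"yaw":0}
    - {"delta_pos":[0,0,0],"yaw":0}
    - {"delta_pos":[0,0,0],"yaw":0}

```text
t: 17.42
tcp_pos: [0.5305, 0.0599, 0.0408]
tool_rot: [0.93, 0.366, -0.011, 0.007]
force: [0.0, -0.1, -1.7]
finger_gap: 0.261
```

>>> send_rows:
  commands:
    - {"delta_pos":[0,0,-0.5],"yaw":0}
    - {"delta_pos":[0,0,-0.2],"yaw":0}
    - {"delta_pos":[0,0,0],"yaw":0}
    - {"delta_pos":[0,0,0],"yaw":0}

```text
t: 17.92
tcp_pos: [0.5311, 0.0599, 0.0341]
tool_rot: [0.93, 0.366, -0.01, 0.008]
force: [0.1, 0.6, -1.6]
finger_gap: 0.264
```

>>> send_rows:
  commands:
    - {"delta_pos":[0,0,0],"yaw":0}
    - {"delta_pos":[0,0,0],"yaw":0}
    - {"delta_pos":[0,0,0],"yaw":0}
    - {"delta_pos":[0,0,0],"yaw":0}
    - {"delta_pos":[0,0,2],"yaw":0}
    - {"delta_pos":[0,0,4],"yaw":0}
    - {"delta_pos":[0,0,5],"yaw":0}
    - {"delta_pos":[0,0,3],"yaw":0}
    - {"delta_pos":[0,0,0],"yaw":0}
    - {"delta_pos":[0,0,0],"yaw":0}
  grip: -0.3

```text
t: 19.18
tcp_pos: [0.5302, 0.0599, 0.1778]
tool_rot: [0.93, 0.366, -0.01, 0.007]
force: [0.3, 0.2, -0.2]
finger_gap: 0.651
```

```bash
python3 w.py w10; python3 - <<'E'
from h import *
a=cv2.imread("pics/w10.png");b=manip.snapshot("side")
cv2.imwrite("pics/fin.png",np.hstack([cv2.resize(a,(400,300)),cv2.resize(b[100:370,140:500],(400,300))]))
E
```

```text
t 19.175 tcp [0.5302 0.0599 0.1778] jaw deg -47.0 z [-0.013 -0.021 -1.   ] q [-0.084  0.484  1.705 -0.027  0.964  0.752] gap 0.6509898697986125
bar [443. 427.]
rnd [482. 221.]
slot [62. 53.]
rc [271. 183.]
```

View pics/fin.png

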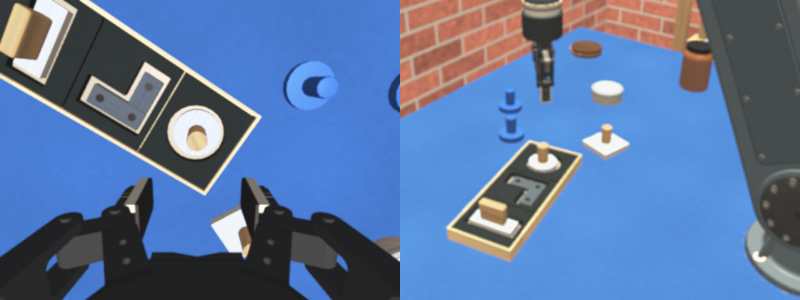

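Both plates lie inside their cut-outs, with the cut-out floor visible around the disc at (195,132) in the left panel. The gripper is well clear, so I'm handing the job in.

```bash
python3 -c "
from station import manip
print(manip.sign_off())"
```

```text
the job is handed in; nothing more can be done
None
```

Both press plates are in the tray: the bar plate in the long straight cut-out and the silver, wooden-knobbed round plate in the round one. I handed the job in at about 19 s of the 64 s allowed.

- **Placement:** The final wrist and side pictures show both plates lying flat in their cut-outs. The tool positions at release put each plate within about 2 mm of its cut-out's estimated centre. That is an estimate: I didn't measure the plates' final positions from the last picture.
- **Forces:** Force readings between moves stayed under about 3 N. The gripper was open and about 14 cm above the plates at the end.
- **Bystanders:** The square plate, tin, jar, bracket and the two blue look-alikes look undisturbed in the last pictures. I didn't measure them again.
- **Disagreements:** The top and wrist views differed by 2 to 4 mm on where the parts were, and I used the close wrist views. The tool also tilted by 1 to 2 degrees during the fast move to the round plate, and the plate looked flat once released.

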